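# Hang the sample carrier in the overhead transfer rail

## Task

Pick up the standing sample hanger, feed its white head into the open, flared end of the overhead rail, and slide it gently along until it is fully home against the stop, with the stop's little sprung pin pushed in; then let go so that it hangs there freely. The far part of the rail is turned a little out of line and the stop is clamped at no fixed place, so feel your way, never force the hanger against the rail or the stop, and leave the other things on the bench alone.

Things in the scene. Friction and masses are not known exactly. Their poses are not given: they have to be found in the camera images.
- hanger_grip (a point): Centre of the square grip post on top of the hanger: 18 x 18 mm, 42 mm tall (20 mm above this point, 22 mm below), faces across the hanger's x and y. It stands on a flat bridge (24 mm wide along y, 8 mm thick). This point is 130 mm above the underside of the base plate. Hanger axes: z up; it travels in the rail along y.
- hanger: The rigid steel hanger, 0.19 to 0.34 kg, 150 mm tall, standing on the bench; origin under the middle of its base plate (84 mm in x, 60 mm in y, 8 mm thick). C shape open to +x: an upright arm at x = -41 to -35 mm, 24 mm wide, joins plate and bridge. A copper puck on the +x side balances it: it hangs level. It goes in with its axes along the rail's axes, bridge above the rail.
- hanger_head (a point): Centre of the hanger's sliding head, 52 mm straight below hanger_grip, under the bridge, atop a 10 mm round stem from the base plate. White plastic, 12 mm high, in plan a long oval: 24 mm wide (x), 42 mm long (y), round ends. Clear height from its top to the bridge 16 mm.
- rail: Overhead aluminium box channel, slot along its underside, fixed; z up, origin on the bench below the mouth of the straight channel. Open end to +y; channel runs to -y for 275 mm. Outside 37 mm wide (x), z = 145 to 171 mm. Two 25 mm posts, 92 mm to its +x side, straps over the rail, to z = 174 mm. Home, the head's centre is somewhere from y = -177 to -218 mm here: see pin.
- rail_mouth (a point): Centre of the channel at y = 0 of the rail, where the head's centre is when hanging (z = 156 mm). Inside: 27 mm wide, 16 mm high, ledges at z = 150 mm, roof at 166 mm; slot between the ledges 15 mm wide. A head carried at z = 158 mm has 2 mm free above and below. Before it, to y = +25 mm, a flare open above: about 40 mm wide and its floor 5 mm lower at the outer end.
- rail_joint (a point): Joint of the rail, on its centre line, 50 mm in from rail_mouth, z = 156 mm. Up to here the channel is straight along the rail's y. From here the far length (225 mm, same section) runs straight and level but turned to either side by an unknown angle of up to 0.12 rad: up to 20 mm sideways near its end, given by no pose; it must be felt. It does not yield.
- pin (a joint): How far the light brass pin of the stop is pushed in, m: 0 free, 0.008 fully in (under 0.5 N; then the hanger meets the fixed stop and the force rises). Pushed by the head. The stop is clamped anywhere in a 40 mm span of the far length, under a brass saddle 46 mm wide (top z = 177 mm, knob to 183 mm, 20 mm beyond the pin's free tip). Friction holds a released hanger against the pin.
- flange: Loose steel ring flange, 70 mm across, 13 mm high, lying on the bench; origin at the centre of its underside. Bystander.
- jar: Loose small amber jar, 42 mm across, 60 mm high, standing on the bench; origin at the centre of its underside. Bystander.
- wrench: Loose spanner, 150 mm long, lying on the bench along its x; origin under its middle. Bystander.

How it is judged:
By the outcome, as a careful person would: the job done as asked, in the order asked, and still so for the second after the job is handed in, with the robot touching nothing.
It also fails if it takes over 72 s, if anything falls off the work surface, if the arm or the gripper's body presses on something with over 40 N, if the wrist force passes 120 N, or if a joint passes its speed limit or range.

## Robot

A 7-joint arm with a two-finger parallel gripper is mounted at the origin on the work surface. World frame = base frame: x ahead of the robot, y to its left, z up, the work surface at z = 0. Lengths are in m, angles in degrees, forces in N, time in s.
With the tool pointing down it reaches from about 0.4 to 0.925 m from the base axis. Payload 4.1 kg.
Tool frame: the origin (TCP) lies midway between the tips of the shut fingers; the grasp point (between the pads) lies 19 mm behind it; y points along the fingers, x is the direction in which the jaws open and shut, and the axes are right-handed (so a half turn about y gives the same grasp; the last joint's range is limited). The gripper opens to 85 mm and grips with 20 to 120 N. Pads are 22 mm wide; open, the fingers measure 114 mm over their backs; the gripper's body (76 mm by 85 mm) begins 54 mm behind the grasp point. The pads swing forward as they close: fully open they stand 13 mm farther back than shut.
Start: joints at [69.385, 22.827, 2.584, 88.041, -1.071, 69.15, -2.905], TCP at [0.168, -0.628, 0.231] pointing down, gripper open.
Joint ranges: [-161.44, 161.44], [-28.35, 127.94], [-78.24, 83.42], [0, 140.83], [-78.03, 258.03], [13.02, 114.36], [-168.23, 168.23]. Speed limits (degrees/s): [147.25, 147.25, 180, 180, 180, 180, 180].

## Interface

Orientations are given as a 3x3 rotation matrix whose columns are the frame's x, y, z axes.
In Python, from bench import readout, get_image, order gives the robot as it stands.
- The arm moves only by the shell command python3 -m creep 'ROWS' [OPENING] [FORCE]. ROWS is JSON, a list of rows, each an object with "slide": the shift along the world's x, y, z in m, a list of three; "turn": the turn about the world's z in degrees. In form: [{"slide": [x, y, z], "turn": turn}, ...]. A call has 1 to 10 rows; each row shifts and turns the commanded pose from where the row before left it; what a row does not reach is not made up. A row lasts 1/12 s, in which the tool goes at most 41.7 mm and 7.16 degrees, less where a joint would pass 70% of its speed; a pose out of reach is approached as far as the arm can. A call with a gripper value outside its range is refused whole. OPENING is the closure, from -1 (fully open) to 1 (shut), set as the call begins (- or left out, the last holds). The fingers move at their own pace and stop on an object; FORCE is the grip in N (left out, the last holds). Time passes only in rows, so rows that do not move let the fingers close. It gives the time, the measured TCP pose, the force and the opening at its end, in the units of the state.
- readout.get_state(): the state, without advancing time (a new reading comes with each control period).
- get_image(name): name is "scene" or "top" or "wrist"; returns a dict with "img" (384x512x3 uint8, red, green, blue), "fovy" (degrees; the focal length in pixels is half the picture's height over the tangent of half this angle, whatever the lens; pixels are square), "cx", "cy" (the principal point, pixels), "pose" (4x4, takes a point from camera to world coordinates). Camera axes: x right, y up, looking along -z (the intrinsics and any distortion apply to the point x, -y, -z); pixel columns grow to the right and rows downward; lengths in m; the calibration is good to about 2 mm. The wrist camera is an equidistant fisheye: a pixel r from the principal point sees the ray r / f radians off the axis. A picture is of the moment at which its call begins. There is no depth.
- order.hand_in(): hands the job in, once; it reports no verdict.
The state is a dict: "t": time; "q": joint angles; "joint_vel": joint speeds; "tau": joint torques, N m; "eef_pos": TCP position; "tcp_rot": TCP orientation; "force": force on the tool from outside, world axes, zero at the start; "moment": the same for the moment, N m; "opening": finger opening in m.
Only numpy, scipy, OpenCV 4.12 (cv2) and the standard library are available. Lean on these libraries where they do the work, as an engineer would, in place of code of your own. Each camera call takes 0.05 s, during which the arm holds its last target.

## Working session

There is one attempt and no reset: what is moved stays moved. The work goes in short steps, Python scripts to look and compute and a shell command to move; the robot and the scene stay as the last step left them, time stands still between calls to the robot, and variables do not carry over. Pictures are saved under pics/ and viewed, and the job is handed in when it is done.

```bash
ls; mkdir -p pics; python3 - <<'E'
from bench import readout,get_image
import cv2,numpy as np
s=readout.get_state()
print({k:np.round(v,3).tolist() for k,v in s.items()})
for n in ["scene","top","wrist"]:
    d=get_image(n); cv2.imwrite(f"pics/{n}0.png",d["img"][:,:,::-1])
    print(n,d["fovy"],d["cx"],d["cy"],np.round(d["pose"],3).tolist(),[k for k in d])
E
```

```text
pics
{'t': 0.0, 'q': [69.385, 22.871, 2.581, 88.114, -1.075, 69.149, -2.905], 'joint_vel': [-0.047, 0.029, -0.044, 0.015, 0.018, 0.018, 0.032], 'tau': [-0.001, -47.513, 1.364, -25.422, 0.012, 0.01, 0.0], 'eef_pos': [0.167, -0.627, 0.23], 'tcp_rot': [[0.258, -0.001, 0.966], [-0.966, 0.002, 0.258], [-0.002, -1.0, -0.0]], 'force': [0.031, 0.056, 0.425], 'moment': [-0.03, -0.002, -0.015], 'opening': 0.086}
scene 50.17397616109716 251.8688264683025 185.21766727294764 [[-0.825, -0.442, 0.353, 0.875], [0.565, -0.637, 0.524, 0.525], [-0.007, 0.632, 0.775, 0.794], [0.0, 0.0, 0.0, 1.0]] ['img', 'fovy', 'cx', 'cy', 'pose']
top 52.18577637840946 260.35270077432216 193.90392861176747 [[0.003, 0.999, -0.05, 0.49], [-1.0, 0.003, 0.0, 0.042], [0.0, 0.05, 0.999, 1.068], [0.0, 0.0, 0.0, 1.0]] ['img', 'fovy', 'cx', 'cy', 'pose']
wrist 65.70646984690485 254.62359511676348 190.61932720727356 [[0.258, 0.932, 0.255, 0.232], [-0.966, 0.249, 0.067, -0.611], [-0.002, -0.264, 0.965, 0.374], [0.0, 0.0, 0.0, 1.0]] ['img', 'fovy', 'cx', 'cy', 'pose']
```

View pics/scene0.png

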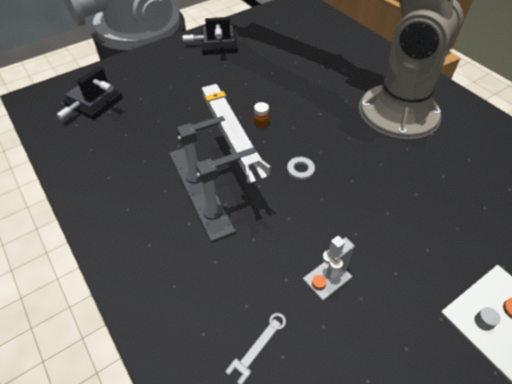

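View pics/top0.png

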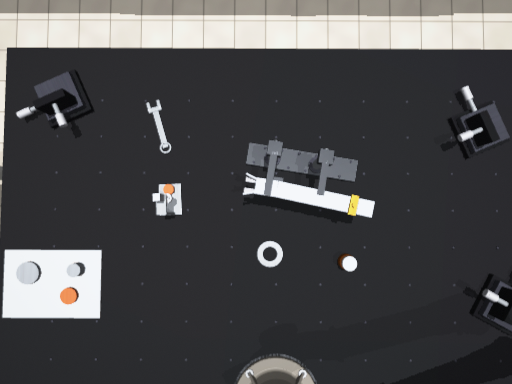

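View pics/wrist0.png

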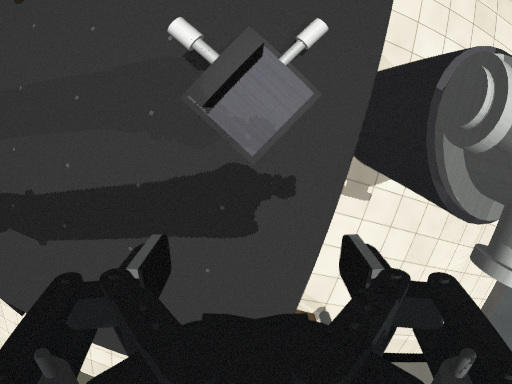

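```bash
cat > h.py <<'E'
from bench import readout,get_image
import cv2,numpy as np
def ray(d,u,v):
    h,w=d["img"].shape[:2]; f=h/2/np.tan(np.radians(d["fovy"]/2))
    a=np.array([(u-d["cx"])/f,-(v-d["cy"])/f,-1.0]); P=np.array(d["pose"])
    return P[:3,3],P[:3,:3]@a
def onz(d,u,v,z):
    o,r=ray(d,u,v); return o+r*(z-o[2])/r[2]
def proj(d,p):
    P=np.array(d["pose"]); c=P[:3,:3].T@(np.array(p)-P[:3,3]); h=d["img"].shape[0]; f=h/2/np.tan(np.radians(d["fovy"]/2))
    return d["cx"]+f*c[0]/-c[2], d["cy"]-f*c[1]/-c[2]
E
python3 - <<'E'
import cv2
t=cv2.imread("pics/top0.png");s=cv2.imread("pics/scene0.png")
cv2.imwrite("pics/t_h.png",cv2.resize(t[170:230,135:205],None,fx=10,fy=10,interpolation=cv2.INTER_CUBIC))
cv2.imwrite("pics/t_r.png",cv2.resize(t[130:230,235:385],None,fx=5.3,fy=5.3,interpolation=cv2.INTER_CUBIC))
cv2.imwrite("pics/s_h.png",cv2.resize(s[225:305,290:370],None,fx=7,fy=7,interpolation=cv2.INTER_CUBIC))
cv2.imwrite("pics/s_r.png",cv2.resize(s[75:245,160:330],None,fx=3.5,fy=3.5,interpolation=cv2.INTER_CUBIC))
E
```

```text
(no output)
```

View pics/t_h.png

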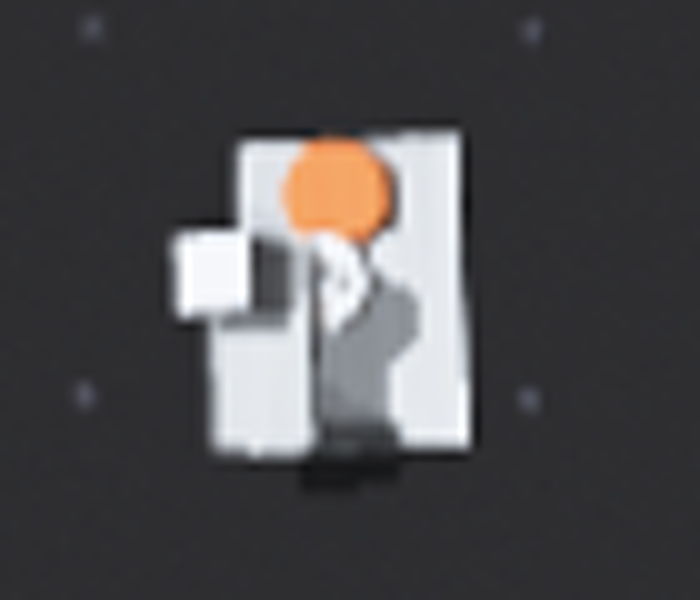

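View pics/t_r.png

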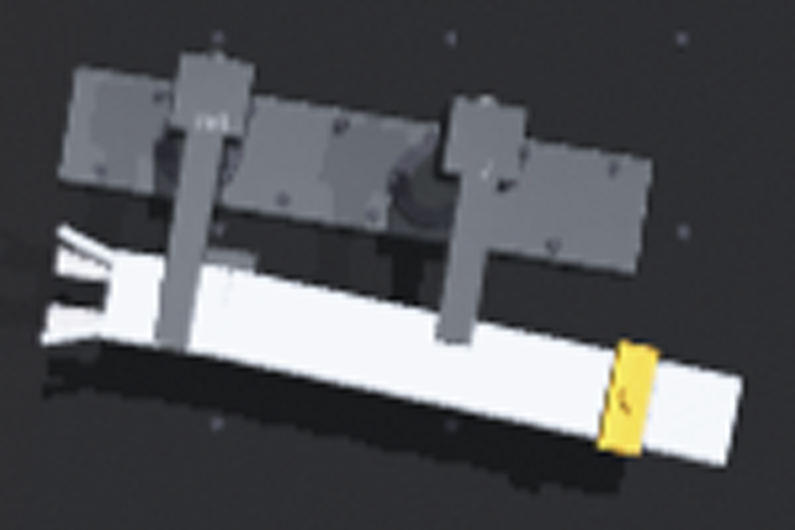

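View pics/s_h.png

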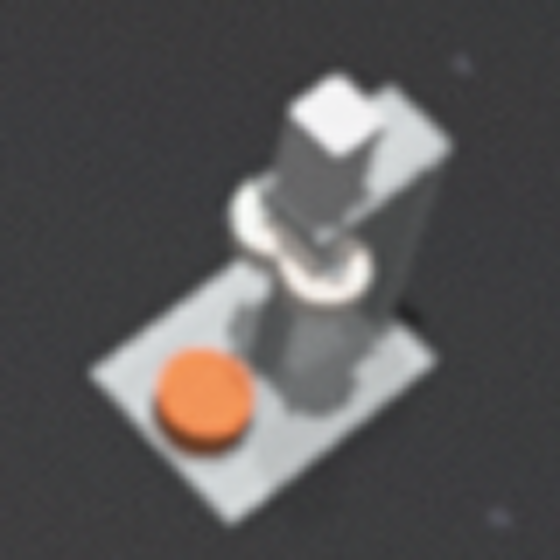

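View pics/s_r.png

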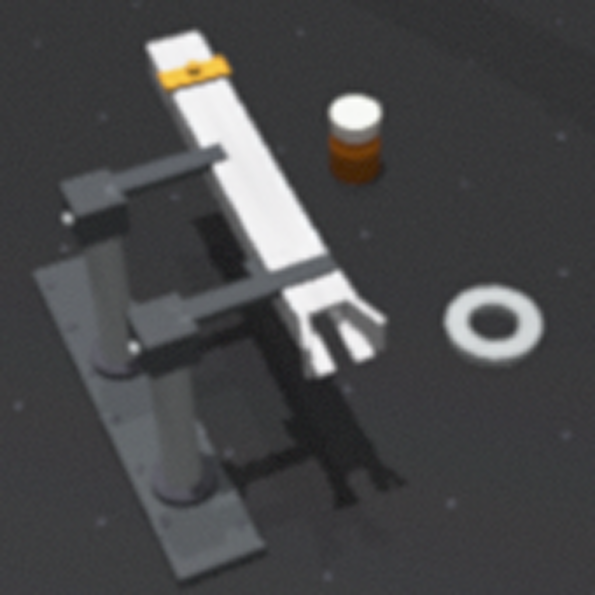

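```bash
cat > m.py <<'E'
from h import *
d=get_image("top"); g=d["img"].astype(float).mean(2)
np.save("/tmp/top.npy",g)
# rail top edges per column
for u in range(250,378,3):
    col=g[:,u]; seg=[v for v in range(165,225) if col[v]>170]
    if not seg: print(u,'none');continue
    a,b=seg[0],seg[-1]
    up=a-1+(140-col[a-1])/(col[a]-col[a-1]); lo=b+(col[b]-140)/(col[b]-col[b+1])
    pu=onz(d,u,up,.171); pl=onz(d,u,lo,.171)
    print(u,round(up,2),round(lo,2),np.round(pu[:2],4),np.round(pl[:2],4),round((lo-up),2))
E
python3 m.py
```

```text
250 173.58 193.39 [0.5812 0.0654] [0.5357 0.0652] 19.81
253 175.43 193.02 [0.577  0.0585] [0.5365 0.0584] 17.59
256 176.71 193.54 [0.574  0.0516] [0.5354 0.0515] 16.82
259 177.15 194.27 [0.573  0.0447] [0.5337 0.0446] 17.12
262 177.54 194.5 [0.5721 0.0378] [0.5332 0.0378] 16.96
265 177.7 183.11 [0.5718 0.031 ] [0.5593 0.0309] 5.41
268 none
271 185.92 196.27 [0.5529 0.0172] [0.5292 0.0171] 10.35
274 179.1 196.5 [0.5686 0.0103] [0.5287 0.0103] 17.4
277 179.14 197.28 [0.5685 0.0034] [0.5269 0.0034] 18.14
280 180.11 197.84 [ 0.5663 -0.0035] [ 0.5256 -0.0035] 17.74
283 181.36 198.49 [ 0.5635 -0.0103] [ 0.5241 -0.0103] 17.13
286 181.73 199.26 [ 0.5626 -0.0172] [ 0.5224 -0.0172] 17.53
289 182.55 199.63 [ 0.5608 -0.0241] [ 0.5216 -0.0241] 17.09
292 183.38 200.38 [ 0.5589 -0.031 ] [ 0.5199 -0.0309] 16.99
295 183.71 201.28 [ 0.5581 -0.0379] [ 0.5178 -0.0378] 17.56
298 184.42 201.63 [ 0.5565 -0.0447] [ 0.5171 -0.0446] 17.21
301 185.12 202.38 [ 0.5549 -0.0516] [ 0.5154 -0.0515] 17.25
304 185.71 203.18 [ 0.5536 -0.0585] [ 0.5135 -0.0584] 17.47
307 186.41 203.53 [ 0.552  -0.0654] [ 0.5128 -0.0652]
[... 628 characters left out ...]
61 -0.1409] [ 0.4967 -0.1406] 17.22
343 194.13 211.37 [ 0.5345 -0.1477] [ 0.495  -0.1474] 17.24
346 194.7 212.18 [ 0.5332 -0.1546] [ 0.4932 -0.1543] 17.47
349 195.41 213.96 [ 0.5316 -0.1615] [ 0.4892 -0.1611] 18.55
352 194.19 214.57 [ 0.5344 -0.1683] [ 0.4878 -0.1679] 20.39
355 194.12 215.03 [ 0.5346 -0.1752] [ 0.4868 -0.1748] 20.91
358 195.24 214.54 [ 0.532  -0.1821] [ 0.4879 -0.1816] 19.31
361 197.74 215.32 [ 0.5263 -0.1889] [ 0.4861 -0.1885] 17.59
364 198.55 215.88 [ 0.5245 -0.1957] [ 0.4849 -0.1953] 17.33
367 199.39 216.55 [ 0.5226 -0.2026] [ 0.4834 -0.2021] 17.16
370 199.74 217.29 [ 0.5218 -0.2094] [ 0.4817 -0.209 ] 17.54
373 200.42 209.29 [ 0.5203 -0.2163] [ 0.5   -0.216] 8.87
376 none
```

```bash
python3 - <<'E'
from h import *
t=get_image("top"); s=get_image("scene")
def tz(U,V,k,ou,ov): return (U+.5)/k-.5+ou,(V+.5)/k-.5+ov
def T(U,V,z): return onz(t,*tz(U,V,10,135,170),z)
def S(U,V,z): return onz(s,*tz(U,V,7,290,225),z)
P=lambda n,p:print(n,np.round(p[:3],4))
for n,U,V in [("TL",238,140),("TR",460,132),("BR",472,452)]: P("plate top "+n,T(U,V,.008))
for n,U,V in [("1",172,232),("2",250,230),("3",250,318),("4",178,320)]: P("post top "+n,T(U,V,.15))
P("post top c",T(212,275,.15)); P("puck T",T(337,190,.016))
for n,U,V in [("L",90,374),("B",232,523),("R",437,360)]: P("S plate "+n,S(U,V,.008))
for n,U,V in [("top",337,72),("L",289,115),("bot",338,155),("R",384,120),("c",337,114)]: P("S post "+n,S(U,V,.15))
P("puck S",S(207,392,.018))
# rail
def TR(U,V,z): return onz(t,*tz(U,V,5.3,235,130),z)
def SR(U,V,z): return onz(s,*tz(U,V,3.5,160,75),z)
for n,U,V in [("tl",78,67),("tr",650,160),("br",635,272),("bl",60,180)]: P("railbase",TR(U,V,.008))
P("T mouth up",TR(112,250,.171));P("T mouth lo",TR(104,338,.171))
P("T end up",TR(742,376,.171));P("T end lo",TR(726,466,.171))
P("S mouth a",SR(296,316,.171));P("S mouth b",SR(357,290,.171))
P("S end a",SR(146,43,.171));P("S end b",SR(198,31,.171))
for n,U,V in [("1",620,341),("2",660,348),("3",640,455),("4",598,447)]: P("T saddle",TR(U,V,.177))
for n,U,V in [("sl",157,75),("sr",226,54),("sr2",231,72),("sl2",167,92)]: P("S saddle",SR(U,V,.177))
E
```

```text
plate top TL [0.5701 0.318  0.008 ]
plate top TR [0.5724 0.2579 0.008 ]
plate top BR [0.4858 0.2535 0.008 ]
post top 1 [0.5376 0.2961 0.15  ]
post top 2 [0.5382 0.2778 0.15  ]
post top 3 [0.5175 0.2775 0.15  ]
post top 4 [0.517  0.2943 0.15  ]
post top c [0.5276 0.2866 0.15  ]
puck T [0.5561 0.2891 0.016 ]
S plate L [0.572  0.2597 0.008 ]
S plate B [0.5678 0.3193 0.008 ]
S plate R [0.4839 0.315  0.008 ]
S post top [0.5189 0.277  0.15  ]
S post L [0.538  0.2798 0.15  ]
S post bot [0.5356 0.296  0.15  ]
S post R [0.5188 0.295  0.15  ]
S post c [0.5276 0.2867 0.15  ]
puck S [0.5513 0.287  0.018 ]
railbase [0.6835 0.072  0.008 ]
railbase [ 0.6362 -0.2216  0.008 ]
railbase [ 0.5786 -0.2134  0.008 ]
railbase [0.6251 0.081  0.008 ]
T mouth up [0.5739 0.0522 0.171 ]
T mouth lo [0.5357 0.0556 0.171 ]
T end up [ 0.52   -0.2199  0.171 ]
T end lo [ 0.4812 -0.2126  0.171 ]
S mouth a [0.5743 0.0509 0.171 ]
S mouth b [0.5331 0.0543 0.171 ]
S end a [ 0.518  -0.2215  0.171 ]
S end b [ 0.4813 -0.2123  0.171 ]
T saddle [ 0.5347 -0.166   0.177 ]
T saddle [ 0.5317 -0.1831  0.177 ]
T saddle [ 0.4859 -0.1741  0.177 ]
T saddle [ 0.4892 -0.1562  0.177 ]
S saddle [ 0.5327 -0.1799  0.177 ]
S saddle [ 0.4826 -0.1724  0.177 ]
S saddle [ 0.4901 -0.154   0.177 ]
S saddle [ 0.5363 -0.1607  0.177 ]
```

```bash
python3 -m creep '[{"slide":[0.03,0.02,0.003],"turn":0},{"slide":[0.03,0.025,0.003],"turn":-1},{"slide":[0.03,0.025,0.003],"turn":-2},{"slide":[0.03,0.025,0.003],"turn":-2},{"slide":[0.03,0.025,0.003],"turn":-2},{"slide":[0.03,0.025,0.003],"turn":-2},{"slide":[0.03,0.025,0.003],"turn":-2},{"slide":[0.03,0.025,0.003],"turn":-1},{"slide":[0.03,0.025,0],"turn":0},{"slide":[0.03,0.025,0],"turn":0}]'
```

```text
t: 1.13
eef_pos: [0.4689, -0.3817, 0.2558]
tcp_rot: [[0.051, 0.001, 0.999], [-0.999, -0.001, 0.051], [0.001, -1.0, 0.001]]
force: [0.5, -0.1, 0.7]
opening: 0.0854
```

```bash
python3 -m creep '[{"slide":[0.003,0.034,0],"turn":0},{"slide":[0.003,0.034,0],"turn":0},{"slide":[0.003,0.034,0],"turn":0},{"slide":[0.003,0.034,0],"turn":0},{"slide":[0.003,0.034,0],"turn":0},{"slide":[0.003,0.034,0],"turn":0},{"slide":[0.003,0.034,0],"turn":0},{"slide":[0.003,0.034,0],"turn":0},{"slide":[0.003,0.034,0],"turn":0},{"slide":[0.003,0.034,0],"turn":0}]'
python3 -m creep '[{"slide":[0.003,0.034,0],"turn":0},{"slide":[0.003,0.034,0],"turn":0},{"slide":[0.003,0.034,0],"turn":0},{"slide":[0.003,0.034,0],"turn":0},{"slide":[0.003,0.034,0],"turn":0},{"slide":[0.003,0.034,0],"turn":0},{"slide":[0.003,0.034,0],"turn":0},{"slide":[0.003,0.034,0],"turn":0},{"slide":[0.003,0.028,0],"turn":0},{"slide":[0,0.018,0],"turn":0}]'
python3 -m creep '[{"slide":[0,0,0],"turn":0},{"slide":[0,0,0],"turn":0},{"slide":[0,0,0],"turn":0}]'
python3 - <<'E'
from h import *
d=get_image("wrist");cv2.imwrite("pics/w1.png",d["img"][:,:,::-1]);print(np.round(d["pose"],4).tolist())
E
```

```text
t: 1.97
eef_pos: [0.4975, -0.0415, 0.2556]
tcp_rot: [[0.051, 0.001, 0.999], [-0.999, -0.0, 0.051], [0.0, -1.0, 0.0]]
force: [0.3, 0.6, 0.2]
opening: 0.0854
t: 2.8
eef_pos: [0.5241, 0.2789, 0.2554]
tcp_rot: [[0.055, -0.0, 0.998], [-0.998, 0.002, 0.055], [-0.002, -1.0, 0.0]]
force: [-0.3, -0.9, -0.1]
opening: 0.0855
t: 3.05
eef_pos: [0.5249, 0.2736, 0.2551]
tcp_rot: [[0.05, -0.0, 0.999], [-0.999, -0.001, 0.05], [0.001, -1.0, -0.0]]
force: [-0.6, -0.6, -0.6]
opening: 0.0856
[[0.0504, 0.9633, 0.2635, 0.5916], [-0.9987, 0.0482, 0.0148, 0.2769], [0.0016, -0.2639, 0.9645, 0.3988], [0.0, 0.0, 0.0, 1.0]]
```

View pics/w1.png

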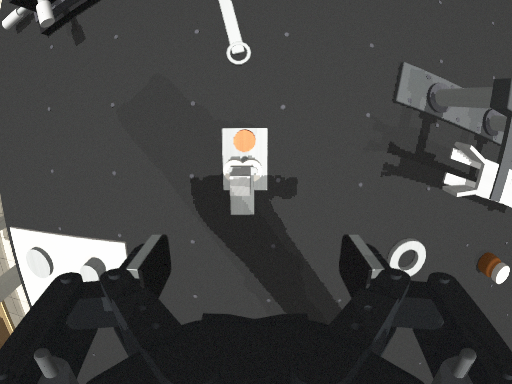

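```bash
cat >> h.py <<'E'
def fz(d,u,v,z):
    f=192/np.tan(np.radians(d["fovy"]/2)); x,y=u-d["cx"],v-d["cy"]; r=np.hypot(x,y); th=r/f
    a=np.array([np.sin(th)*x/r,-np.sin(th)*y/r,-np.cos(th)]); P=np.array(d["pose"]); o=P[:3,3]; w=P[:3,:3]@a
    return o+w*(z-o[2])/w[2]
def crop(d,x0,x1,y0,y1,k,name): cv2.imwrite(name,cv2.resize(d["img"][y0:y1,x0:x1,::-1],None,fx=k,fy=k,interpolation=cv2.INTER_CUBIC))
E
python3 - <<'E'
from h import *
d=get_image("wrist");crop(d,205,285,115,225,5,"pics/w1z.png")
E
```

```text
(no output)
```

View pics/w1z.png

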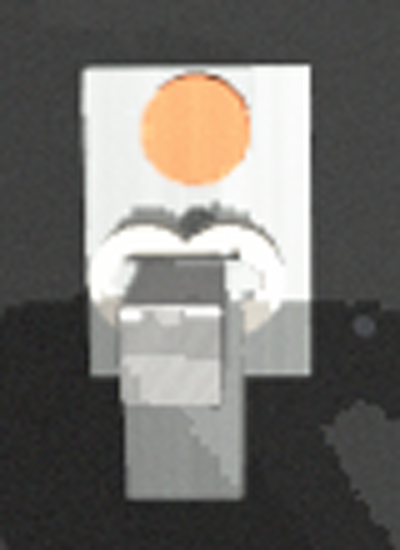

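```bash
python3 - <<'E'
from h import *
d=get_image("wrist")
for U,V,z in [(120,305,.15),(222,305,.15),(222,405,.15),(120,405,.15),(171,355,.15),(84,66,.008),(310,66,.008),(310,376,.008)]:
    print(z,np.round(fz(d,(U+.5)/5-.5+205,(V+.5)/5-.5+115,z),4))
E
```

```text
0.15 [0.5361 0.2955 0.15  ]
0.15 [0.5369 0.278  0.15  ]
0.15 [0.5191 0.2772 0.15  ]
0.15 [0.5182 0.295  0.15  ]
0.15 [0.5277 0.2864 0.15  ]
0.008 [0.5683 0.3182 0.008 ]
0.008 [0.5709 0.2589 0.008 ]
0.008 [0.487  0.2542 0.008 ]
```

```bash
python3 -m creep '[{"slide":[0.003,0.013,-0.01],"turn":0},{"slide":[0,0,-0.02],"turn":0},{"slide":[0,0,-0.02],"turn":0},{"slide":[0,0,-0.02],"turn":0},{"slide":[0,0,-0.02],"turn":0},{"slide":[0,0,-0.02],"turn":0},{"slide":[0,0,-0.015],"turn":0},{"slide":[0,0,-0.01],"turn":0},{"slide":[0,0,-0.006],"turn":0},{"slide":[0,0,0],"turn":0}]'
python3 -m creep '[{"slide":[0,0,0],"turn":0},{"slide":[0,0,0],"turn":0}]'
```

```text
t: 4.03
eef_pos: [0.5274, 0.2869, 0.1134]
tcp_rot: [[0.05, -0.001, 0.999], [-0.999, -0.001, 0.05], [0.001, -1.0, -0.002]]
force: [-0.7, -0.9, 0.3]
opening: 0.0853
t: 4.2
eef_pos: [0.5284, 0.2883, 0.1155]
tcp_rot: [[0.051, 0.002, 0.999], [-0.999, 0.001, 0.051], [-0.001, -1.0, 0.002]]
force: [-0.3, 1.1, 0.2]
opening: 0.0852
```

```bash
python3 -m creep '[{"slide":[0,-0.001,-0.001],"turn":0},{"slide":[0,0,0],"turn":0},{"slide":[0,0,0],"turn":0},{"slide":[0,0,0],"turn":0},{"slide":[0,0,0],"turn":0},{"slide":[0,0,0],"turn":0},{"slide":[0,0,0],"turn":0},{"slide":[0,0,0],"turn":0}]' 1 60
python3 -m creep '[{"slide":[0,0,0],"turn":0},{"slide":[0,0,0],"turn":0},{"slide":[0,0,0],"turn":0},{"slide":[0,0,0],"turn":0},{"slide":[0,0,0],"turn":0}]'
```

```text
t: 4.87
eef_pos: [0.5279, 0.2869, 0.1136]
tcp_rot: [[0.051, 0.0, 0.999], [-0.999, -0.0, 0.051], [0.0, -1.0, 0.0]]
force: [0.4, -0.9, 1.8]
opening: 0.0174
t: 5.28
eef_pos: [0.5279, 0.2869, 0.1136]
tcp_rot: [[0.051, 0.0, 0.999], [-0.999, -0.0, 0.051], [0.0, -1.0, 0.0]]
force: [0.3, -1.2, 2.9]
opening: 0.0172
```

```bash
python3 -m creep '[{"slide":[0,0,0.004],"turn":0},{"slide":[0,0,0.008],"turn":0},{"slide":[0,0,0.012],"turn":0},{"slide":[0,0,0.015],"turn":0},{"slide":[0,0,0.015],"turn":0},{"slide":[0,0,0.013],"turn":0},{"slide":[0,0,0.008],"turn":0},{"slide":[0,0,0.005],"turn":0},{"slide":[0,0,0],"turn":0},{"slide":[0,0,0],"turn":0}]'
python3 -m creep '[{"slide":[0.003,-0.01,0],"turn":0},{"slide":[0.004,-0.018,0],"turn":-2},{"slide":[0.004,-0.02,0],"turn":-2},{"slide":[0.004,-0.02,0],"turn":-2},{"slide":[0.004,-0.02,0],"turn":-2},{"slide":[0.004,-0.02,0],"turn":-2},{"slide":[0.004,-0.02,0],"turn":-2},{"slide":[0.004,-0.018,0],"turn":0},{"slide":[0.004,-0.014,0],"turn":0},{"slide":[0.002,-0.008,0],"turn":0}]'
python3 -m creep '[{"slide":[0,0,0],"turn":0},{"slide":[0,0,0],"turn":0},{"slide":[0,0,0],"turn":0},{"slide":[0,0,0],"turn":0}]'
python3 - <<'E'
from h import *
d=get_image("wrist");cv2.imwrite("pics/w2.png",d["img"][:,:,::-1])
d=get_image("scene");crop(d,190,360,120,290,3.5,"pics/s2.png")
d=get_image("top");crop(d,190,290,140,230,7,"pics/t2.png")
print(readout.get_state()["moment"])
E
```

```text
t: 6.12
eef_pos: [0.5274, 0.2868, 0.1931]
tcp_rot: [[0.051, -0.0, 0.999], [-0.999, -0.0, 0.051], [0.0, -1.0, -0.0]]
force: [-0.3, 0.2, -2.1]
opening: 0.0173
t: 6.95
eef_pos: [0.5651, 0.1141, 0.1928]
tcp_rot: [[-0.163, -0.001, 0.987], [-0.987, -0.002, -0.163], [0.003, -1.0, -0.0]]
force: [-0.2, -1.5, -2.6]
opening: 0.0172
t: 7.28
eef_pos: [0.5642, 0.1205, 0.1934]
tcp_rot: [[-0.155, -0.0, 0.988], [-0.988, 0.001, -0.155], [-0.001, -1.0, -0.0]]
force: [0.3, -0.6, -2.1]
opening: 0.0172
[-0.00022483 -0.02595111 -0.00406176]
```

View pics/w2.png

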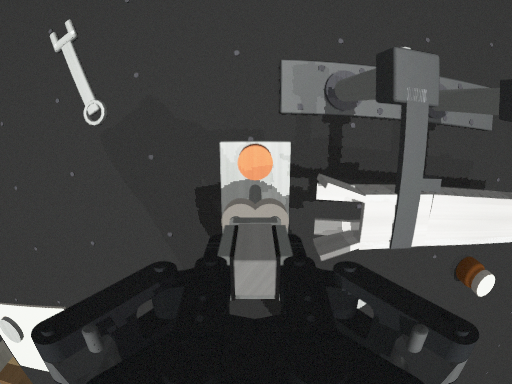

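View pics/s2.png

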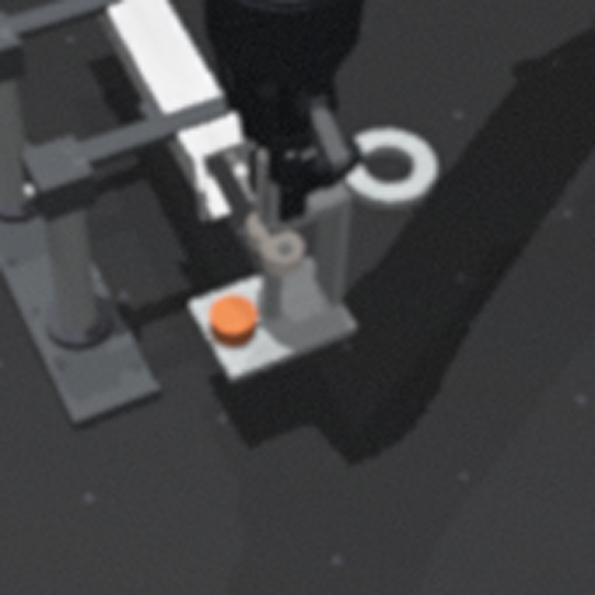

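View pics/t2.png

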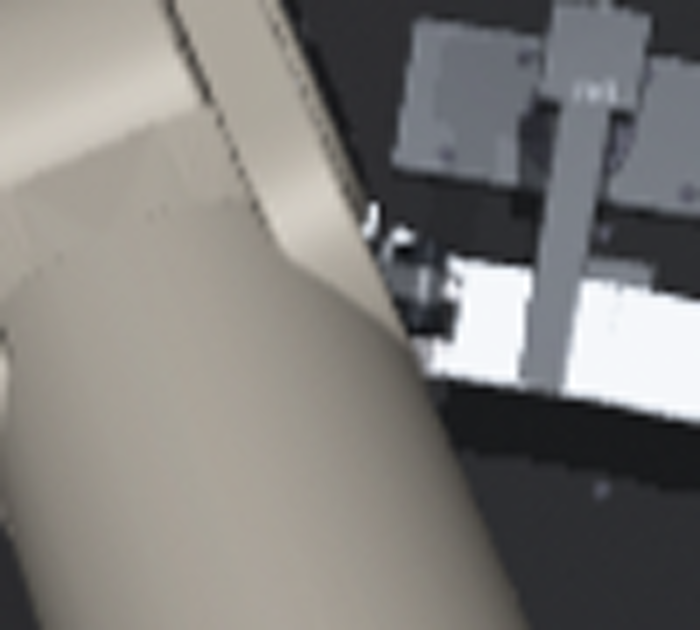

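```bash
python3 - <<'E'
from h import *
d=get_image("wrist");crop(d,300,440,150,280,5,"pics/w2a.png");crop(d,205,305,135,235,6,"pics/w2b.png")
E
```

```text
(no output)
```

View pics/w2a.png

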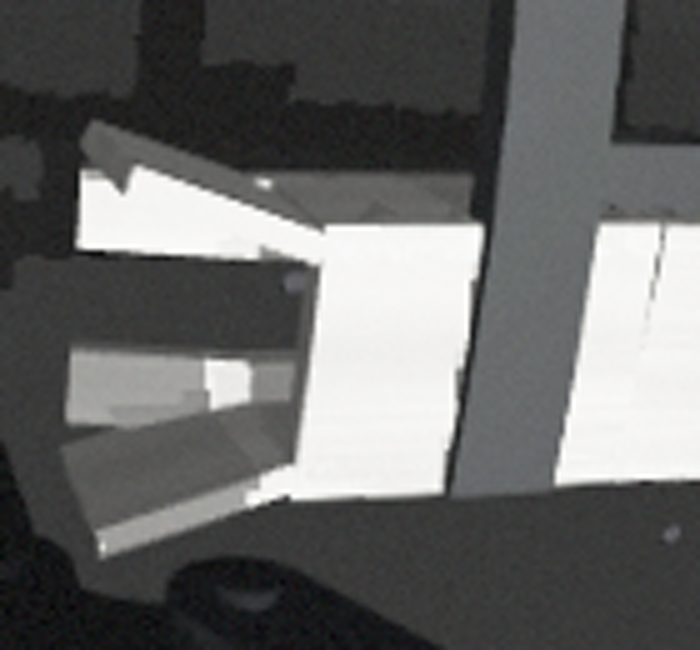

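View pics/w2b.png

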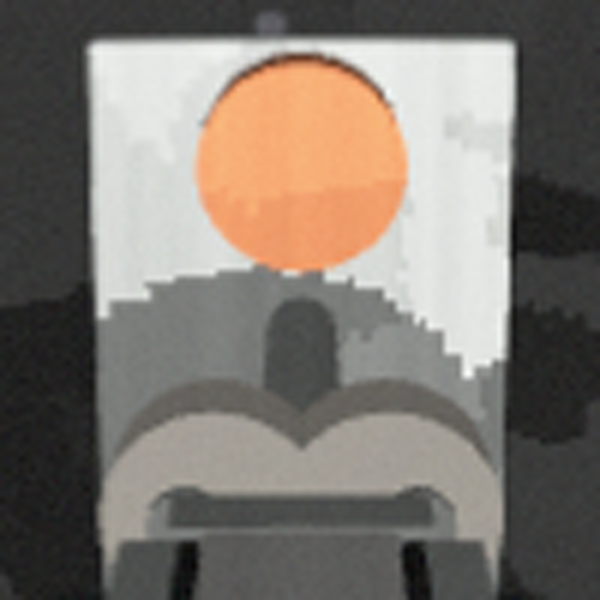

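```bash
python3 - <<'E'
from h import *
d=get_image("wrist")
q=lambda U,V,z:fz(d,(U+.5)/5-.5+300,(V+.5)/5-.5+150,z)
q2=lambda U,V,z:fz(d,(U+.5)/6-.5+205,(V+.5)/6-.5+135,z)
m=np.array([.5552,.0538]);ax=np.array([.158,.9874]);lx=np.array([.9874,-.158])
for n,U,V,z in [("mouth hi",325,225,.171),("mouth lo",292,500,.171),("edge hi far",483,225,.171),("slot hi outer",80,248,.145),("slot hi inner",262,256,.150),("slot lo outer",70,348,.145),("slot lo inner",250,355,.150)]:
    p=q(U,V,z); print(n,np.round(p,4),"rail xy mm",np.round([(p[:2]-m)@lx*1e3,(p[:2]-m)@ax*1e3],1))
h=readout.get_state()["eef_pos"];print(h, (np.array(h[:2])-m)@lx*1e3,(np.array(h[:2])-m)@ax*1e3)
for n,U,V,z in [("plate tl",88,40,.088),("plate tr",516,40,.088),("puck",303,165,.1),("head L",102,510,.164),("head R",503,510,.164)]:
    p=q2(U,V,z); print(n,np.round(p,4),"rel",np.round([(p[:2]-m)@lx*1e3,(p[:2]-m)@ax*1e3],1))
E
```

```text
mouth hi [0.5726 0.0504 0.171 ] rail xy mm [17.7 -0.6]
mouth lo [0.5358 0.0561 0.171 ] rail xy mm [-19.5  -0.8]
edge hi far [0.5691 0.0285 0.171 ] rail xy mm [ 17.7 -22.8]
slot hi outer [0.566 0.077 0.145] rail xy mm [ 7.  24.6]
slot hi inner [0.5623 0.0524 0.15  ] rail xy mm [ 7.3 -0.2]
slot lo outer [0.5516 0.0798 0.145 ] rail xy mm [-7.7 25.1]
slot lo inner [0.5481 0.055  0.15  ] rail xy mm [-7.2  0. ]
[0.56448599 0.11955907 0.19334192] -1.2209488792973164 66.39769246489236
plate tl [0.6103 0.1424 0.088 ] rel [40.4 96.2]
plate tr [0.601  0.0831 0.088 ] rel [40.5 36.2]
puck [0.5899 0.1151 0.1   ] rel [24.6 66. ]
head L [0.5683 0.1398 0.164 ] rel [-0.6 87. ]
head R [0.5618 0.0985 0.164 ] rel [-0.6 45.2]
```

```bash
python3 -m creep '[{"slide":[0,-0.004,0],"turn":0},{"slide":[0,-0.004,0],"turn":0},{"slide":[-0.0006,-0.004,0],"turn":0},{"slide":[-0.0006,-0.004,0],"turn":0},{"slide":[-0.0006,-0.004,0],"turn":0},{"slide":[-0.0006,-0.004,0],"turn":0},{"slide":[-0.0006,-0.004,0],"turn":0},{"slide":[-0.0006,-0.004,0],"turn":0},{"slide":[-0.0006,-0.004,0],"turn":0},{"slide":[-0.0006,-0.003,0],"turn":0}]'
cat > st.py <<'E'
from h import *
s=readout.get_state();p=np.array(s["eef_pos"]);m=np.array([.5547,.0538]);ax=np.array([.158,.9874]);lx=np.array([.9874,-.158])
r=p[:2]-m; R=np.array(s["tcp_rot"])
print("rail lat,along mm",np.round([r@lx*1e3,r@ax*1e3],2),"z",round(p[2],4),"yaw",round(np.degrees(np.arctan2(R[1,0],R[0,0]))+90,2),"F lat/along/z",np.round([np.array(s["force"][:2])@lx,np.array(s["force"][:2])@ax,s["force"][2]],2),"M",np.round(s["moment"],2),round(s["t"],2))
E
python3 st.py
python3 -m creep '[{"slide":[0,0,0],"turn":0},{"slide":[0,0,0],"turn":0}]'; python3 st.py
```

```text
t: 8.37
eef_pos: [0.5598, 0.0793, 0.1933]
tcp_rot: [[-0.158, -0.0, 0.987], [-0.987, -0.0, -0.158], [0.0, -1.0, 0.0]]
force: [-0.0, 0.4, -1.6]
opening: 0.0172
rail lat,along mm [ 1.01 25.96] z 0.1933 yaw -9.08 F lat/along/z [-0.1   0.35 -1.61] M [-0.01 -0.08 -0.02] 8.37
t: 8.53
eef_pos: [0.5598, 0.0798, 0.1934]
tcp_rot: [[-0.158, 0.0, 0.987], [-0.987, 0.0, -0.158], [-0.0, -1.0, 0.0]]
force: [0.3, -0.6, -2.8]
opening: 0.0177
rail lat,along mm [ 0.96 26.49] z 0.1934 yaw -9.08 F lat/along/z [ 0.38 -0.59 -2.77] M [ 0.   -0.02 -0.  ] 8.53
```

```bash
python3 -m creep '[{"slide":[-0.0008,-0.002,0],"turn":0},{"slide":[-0.0007,-0.003,0],"turn":0},{"slide":[-0.0005,-0.003,0],"turn":0},{"slide":[-0.0005,-0.003,0],"turn":0},{"slide":[-0.0005,-0.003,0],"turn":0},{"slide":[-0.0005,-0.003,0],"turn":0}]';python3 st.py
python3 -m creep '[{"slide":[-0.0004,-0.0025,0],"turn":0},{"slide":[-0.0004,-0.0025,0],"turn":0},{"slide":[-0.0004,-0.0025,0],"turn":0},{"slide":[-0.0004,-0.0025,0],"turn":0},{"slide":[0,0,0],"turn":0}]';python3 st.py
```

```text
t: 9.03
eef_pos: [0.5563, 0.0625, 0.1933]
tcp_rot: [[-0.158, -0.0, 0.988], [-0.988, -0.0, -0.158], [0.0, -1.0, -0.0]]
force: [1.1, 1.3, -2.5]
opening: 0.0175
rail lat,along mm [0.18 8.85] z 0.1933 yaw -9.07 F lat/along/z [ 0.87  1.43 -2.54] M [ 0.01 -0.03  0.03] 9.03
t: 9.45
eef_pos: [0.5547, 0.0521, 0.1933]
tcp_rot: [[-0.158, -0.0, 0.987], [-0.987, -0.001, -0.158], [0.001, -1.0, -0.0]]
force: [0.1, 0.0, -2.6]
opening: 0.0175
rail lat,along mm [ 0.23 -1.64] z 0.1933 yaw -9.1 F lat/along/z [ 0.08  0.06 -2.64] M [-0.04  0.01 -0.02] 9.45
```

```bash
python3 -m creep '[{"slide":[-0.0004,-0.0025,0],"turn":0},{"slide":[-0.0004,-0.0025,0],"turn":0},{"slide":[-0.0004,-0.0025,0],"turn":0},{"slide":[-0.0004,-0.0025,0],"turn":0},{"slide":[-0.0004,-0.0025,0],"turn":0}]';python3 st.py
python3 -m creep '[{"slide":[-0.0004,-0.0025,0],"turn":0},{"slide":[-0.0004,-0.0025,0],"turn":0},{"slide":[-0.0004,-0.0025,0],"turn":0},{"slide":[-0.0004,-0.0025,0],"turn":0},{"slide":[-0.0004,-0.0025,0],"turn":0},{"slide":[0,0,0],"turn":0}]';python3 st.py
```

```text
t: 9.87
eef_pos: [0.5527, 0.0402, 0.1933]
tcp_rot: [[-0.157, -0.0, 0.988], [-0.988, -0.0, -0.157], [0.0, -1.0, -0.0]]
force: [-0.5, -0.9, -2.7]
opening: 0.0173
rail lat,along mm [  0.18 -13.79] z 0.1933 yaw -9.06 F lat/along/z [-0.32 -0.92 -2.73] M [-0.01  0.04 -0.01] 9.87
t: 10.37
eef_pos: [0.5507, 0.0271, 0.1933]
tcp_rot: [[-0.158, -0.0, 0.987], [-0.987, -0.001, -0.158], [0.001, -1.0, -0.0]]
force: [0.1, -0.3, -2.7]
opening: 0.0174
rail lat,along mm [  0.23 -27.02] z 0.1933 yaw -9.11 F lat/along/z [ 0.19 -0.29 -2.66] M [-0.03  0.03 -0.03] 10.37
```

```bash
python3 -m creep '[{"slide":[-0.0004,-0.0025,0],"turn":-0.1},{"slide":[-0.0004,-0.0025,0],"turn":-0.2},{"slide":[-0.0004,-0.0025,0],"turn":-0.2},{"slide":[-0.0005,-0.0025,0],"turn":-0.2},{"slide":[-0.0005,-0.0025,0],"turn":-0.2}]';python3 st.py
python3 -m creep '[{"slide":[-0.0005,-0.0025,0],"turn":-0.2},{"slide":[-0.0005,-0.0025,0],"turn":-0.2},{"slide":[-0.0005,-0.0025,0],"turn":-0.2},{"slide":[-0.0005,-0.0025,0],"turn":-0.2},{"slide":[0,0,0],"turn":0}]';python3 st.py
```

```text
t: 10.78
eef_pos: [0.5485, 0.0152, 0.1933]
tcp_rot: [[-0.173, -0.0, 0.985], [-0.985, -0.0, -0.173], [0.0, -1.0, -0.0]]
force: [-0.3, 0.0, -2.8]
opening: 0.0173
rail lat,along mm [-3.00e-02 -3.91e+01] z 0.1933 yaw -9.98 F lat/along/z [-0.28 -0.03 -2.82] M [ 0.06 -0.02 -0.04] 10.78
t: 11.2
eef_pos: [0.5464, 0.0046, 0.1933]
tcp_rot: [[-0.188, -0.0, 0.982], [-0.982, -0.001, -0.188], [0.001, -1.0, -0.0]]
force: [-0.7, -0.1, -2.9]
opening: 0.0173
rail lat,along mm [ -0.41 -49.9 ] z 0.1933 yaw -10.82 F lat/along/z [-0.7  -0.22 -2.86] M [-0.02  0.03 -0.01] 11.2
```

```bash
python3 -m creep '[{"slide":[-0.0005,-0.0025,0],"turn":-0.2},{"slide":[-0.0005,-0.0025,0],"turn":-0.2},{"slide":[-0.0005,-0.0025,0],"turn":-0.2},{"slide":[-0.0005,-0.0025,0],"turn":-0.2},{"slide":[-0.0005,-0.0025,0],"turn":-0.2}]';python3 st.py
python3 -m creep '[{"slide":[-0.0005,-0.0025,0],"turn":0},{"slide":[-0.0005,-0.0025,0],"turn":0},{"slide":[-0.0005,-0.0025,0],"turn":0},{"slide":[-0.0005,-0.0025,0],"turn":0},{"slide":[0,0,0],"turn":0}]';python3 st.py
```

```text
t: 11.62
eef_pos: [0.544, -0.0073, 0.1933]
tcp_rot: [[-0.204, -0.0, 0.979], [-0.979, -0.0, -0.204], [0.0, -1.0, 0.0]]
force: [-0.3, -0.1, -1.9]
opening: 0.0174
rail lat,along mm [ -0.92 -62.06] z 0.1933 yaw -11.78 F lat/along/z [-0.27 -0.1  -1.93] M [ 0.01 -0.01 -0.02] 11.62
t: 12.03
eef_pos: [0.5419, -0.0179, 0.1933]
tcp_rot: [[-0.205, -0.0, 0.979], [-0.979, -0.001, -0.205], [0.001, -1.0, -0.0]]
force: [0.1, -0.5, -1.8]
opening: 0.0171
rail lat,along mm [ -1.28 -72.82] z 0.1933 yaw -11.81 F lat/along/z [ 0.19 -0.49 -1.77] M [ 0.04 -0.04 -0.04] 12.03
```

```bash
sed -i '$a\
j=np.array([.5468,.0044]);f=np.array([-.2045,-.9789]);l=np.array([.9789,-.2045]);e=p[:2]-j;F=np.array(s["force"][:2]);print("far: s,lat mm",np.round([e@f*1e3,e@l*1e3],2),"F along,lat",np.round([F@f,F@l],2))' st.py
python3 -m creep '[{"slide":[-0.0006,-0.003,0],"turn":0},{"slide":[-0.0006,-0.003,0],"turn":0},{"slide":[-0.0007,-0.003,0],"turn":0},{"slide":[-0.0006,-0.003,0],"turn":0},{"slide":[-0.0006,-0.003,0],"turn":0},{"slide":[-0.0007,-0.003,0],"turn":0}]';python3 st.py
python3 -m creep '[{"slide":[-0.0006,-0.003,0],"turn":0},{"slide":[-0.0006,-0.003,0],"turn":0},{"slide":[-0.0007,-0.003,0],"turn":0},{"slide":[-0.0006,-0.003,0],"turn":0},{"slide":[-0.0006,-0.003,0],"turn":0},{"slide":[-0.0007,-0.003,0],"turn":0},{"slide":[0,0,0],"turn":0}]';python3 st.py
```

```text
t: 12.53
eef_pos: [0.5382, -0.0354, 0.1933]
tcp_rot: [[-0.204, -0.0, 0.979], [-0.979, -0.0, -0.204], [0.0, -1.0, -0.0]]
force: [-0.5, -0.1, -3.0]
opening: 0.0174
rail lat,along mm [ -2.23 -90.74] z 0.1933 yaw -11.76 F lat/along/z [-0.52 -0.14 -2.97] M [-0.   -0.06  0.02] 12.53
far: s,lat mm [40.77 -0.31] F along,lat [ 0.16 -0.52]
t: 13.12
eef_pos: [0.5343, -0.054, 0.1933]
tcp_rot: [[-0.205, -0.0, 0.979], [-0.979, -0.001, -0.205], [0.001, -1.0, -0.0]]
force: [-0.4, -0.4, -2.3]
opening: 0.0174
rail lat,along mm [  -3.15 -109.72] z 0.1933 yaw -11.82 F lat/along/z [-0.3  -0.44 -2.34] M [-0.   -0.04 -0.03] 13.12
far: s,lat mm [59.78 -0.33] F along,lat [ 0.46 -0.28]
```

```bash
python3 -m creep '[{"slide":[-0.0006,-0.003,0],"turn":0},{"slide":[-0.0006,-0.003,0],"turn":0},{"slide":[-0.0006,-0.003,0],"turn":0},{"slide":[-0.0006,-0.003,0],"turn":0},{"slide":[-0.0006,-0.003,0],"turn":0},{"slide":[-0.0006,-0.003,0],"turn":0}]';python3 st.py
python3 -m creep '[{"slide":[-0.0006,-0.003,0],"turn":0},{"slide":[-0.0006,-0.003,0],"turn":0},{"slide":[-0.0007,-0.003,0],"turn":0},{"slide":[-0.0006,-0.003,0],"turn":0},{"slide":[-0.0006,-0.003,0],"turn":0},{"slide":[-0.0007,-0.003,0],"turn":0},{"slide":[0,0,0],"turn":0}]';python3 st.py
```

```text
t: 13.62
eef_pos: [0.5308, -0.0714, 0.1933]
tcp_rot: [[-0.204, -0.0, 0.979], [-0.979, -0.0, -0.204], [0.0, -1.0, -0.0]]
force: [-0.1, -0.0, -1.8]
opening: 0.0174
rail lat,along mm [  -3.86 -127.42] z 0.1933 yaw -11.76 F lat/along/z [-0.1  -0.03 -1.85] M [-0.02 -0.    0.02] 13.62
far: s,lat mm [77.5 -0.2] F along,lat [ 0.04 -0.09]
t: 14.2
eef_pos: [0.5268, -0.09, 0.1933]
tcp_rot: [[-0.205, -0.0, 0.979], [-0.979, -0.001, -0.205], [0.001, -1.0, -0.0]]
force: [0.3, -0.8, -1.3]
opening: 0.0171
rail lat,along mm [  -4.84 -146.43] z 0.1933 yaw -11.82 F lat/along/z [ 0.43 -0.73 -1.25] M [ 0.    0.03 -0.  ] 14.2
far: s,lat mm [96.53 -0.28] F along,lat [0.71 0.47]
```

```bash
python3 -m creep '[{"slide":[-0.0006,-0.003,0],"turn":0},{"slide":[-0.0006,-0.003,0],"turn":0},{"slide":[-0.0006,-0.003,0],"turn":0},{"slide":[-0.0006,-0.003,0],"turn":0},{"slide":[-0.0006,-0.003,0],"turn":0},{"slide":[-0.0006,-0.003,0],"turn":0},{"slide":[-0.0006,-0.003,0],"turn":0},{"slide":[0,0,0],"turn":0}]';python3 st.py
python3 -m creep '[{"slide":[-0.0002,-0.001,0],"turn":0},{"slide":[-0.0002,-0.001,0],"turn":0},{"slide":[-0.0002,-0.001,0],"turn":0},{"slide":[-0.0002,-0.001,0],"turn":0},{"slide":[-0.0002,-0.001,0],"turn":0},{"slide":[-0.0002,-0.001,0],"turn":0},{"slide":[0,0,0],"turn":0}]';python3 st.py
python3 - <<'E'
from h import *
d=get_image("wrist");cv2.imwrite("pics/w3.png",d["img"][:,:,::-1])
d=get_image("scene");crop(d,170,320,60,210,4,"pics/s3.png")
E
```

```text
t: 14.87
eef_pos: [0.5226, -0.1111, 0.1933]
tcp_rot: [[-0.205, -0.0, 0.979], [-0.979, -0.001, -0.205], [0.001, -1.0, -0.0]]
force: [-0.9, -0.4, -2.2]
opening: 0.017
rail lat,along mm [  -5.63 -167.86] z 0.1933 yaw -11.82 F lat/along/z [-0.84 -0.57 -2.21] M [-0.01 -0.    0.02] 14.87
far: s,lat mm [ 1.1798e+02 -6.0000e-02] F along,lat [ 0.61 -0.82]
t: 15.45
eef_pos: [0.5216, -0.1164, 0.1933]
tcp_rot: [[-0.204, -0.0, 0.979], [-0.979, -0.0, -0.204], [0.0, -1.0, -0.0]]
force: [-0.3, -0.3, -2.1]
opening: 0.0175
rail lat,along mm [  -5.81 -173.24] z 0.1933 yaw -11.78 F lat/along/z [-0.22 -0.36 -2.12] M [-0.01 -0.02 -0.02] 15.45
far: s,lat mm [1.2336e+02 1.0000e-02] F along,lat [ 0.37 -0.2 ]
```

View pics/w3.png

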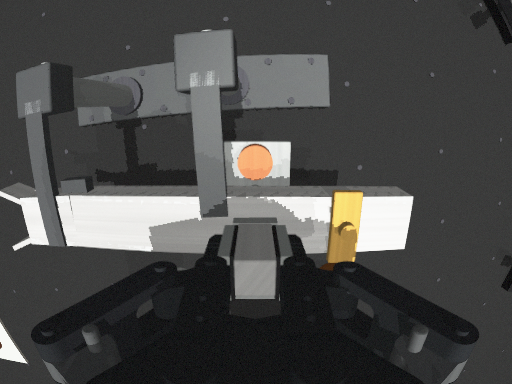

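View pics/s3.png

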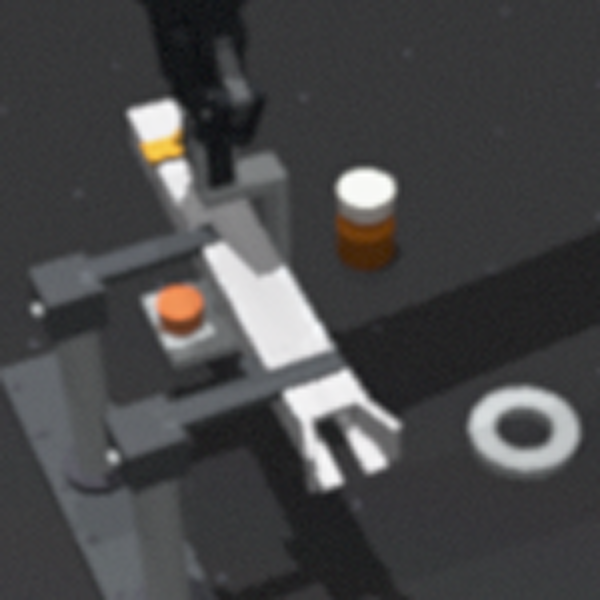

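```bash
python3 - <<'E'
from h import *
d=get_image("wrist")
j=np.array([.5468,.0044]);f=np.array([-.2045,-.9789]);l=np.array([.9789,-.2045])
for u,v,z in [(334,192,.177),(362,192,.177),(329,262,.177),(357,263,.177),(411,197,.171),(407,248,.171)]:
    p=fz(d,u,v,z);e=p[:2]-j;print(np.round(p[:2],4),np.round([e@f*1e3,e@l*1e3],1))
E
```

```text
[ 0.5341 -0.1653] [168.7  22.2]
[ 0.5305 -0.1823] [186.1  22.3]
[ 0.4894 -0.1571] [169.8 -23.1]
[ 0.4839 -0.1753] [188.8 -24.9]
[ 0.5179 -0.2183] [223.9  17.2]
[ 0.4814 -0.2146] [227.7 -19.3]
```

```bash
python3 -m creep '[{"slide":[-0.0003,-0.0015,0],"turn":0},{"slide":[-0.0003,-0.0015,0],"turn":0},{"slide":[-0.0003,-0.0015,0],"turn":0},{"slide":[-0.0003,-0.0015,0],"turn":0},{"slide":[-0.0003,-0.0015,0],"turn":0},{"slide":[-0.0003,-0.0015,0],"turn":0},{"slide":[0,0,0],"turn":0}]';python3 st.py
python3 -m creep '[{"slide":[-0.0002,-0.001,0],"turn":0},{"slide":[-0.0002,-0.001,0],"turn":0},{"slide":[0,0,0],"turn":0}]';python3 st.py
python3 -m creep '[{"slide":[-0.0002,-0.001,0],"turn":0},{"slide":[-0.0002,-0.001,0],"turn":0},{"slide":[0,0,0],"turn":0}]';python3 st.py
```

```text
t: 16.18
eef_pos: [0.5197, -0.1256, 0.1933]
tcp_rot: [[-0.204, -0.0, 0.979], [-0.979, -0.0, -0.204], [0.0, -1.0, -0.0]]
force: [0.1, -0.2, -2.2]
opening: 0.0177
rail lat,along mm [  -6.21 -182.64] z 0.1933 yaw -11.79 F lat/along/z [ 0.16 -0.18 -2.24] M [-0.05 -0.01  0.03] 16.18
far: s,lat mm [1.3277e+02 6.0000e-02] F along,lat [0.17 0.17]
t: 16.43
eef_pos: [0.5194, -0.1273, 0.1933]
tcp_rot: [[-0.204, -0.0, 0.979], [-0.979, -0.0, -0.204], [0.0, -1.0, -0.0]]
force: [-0.1, -0.9, -2.8]
opening: 0.0173
rail lat,along mm [  -6.27 -184.41] z 0.1933 yaw -11.77 F lat/along/z [ 0.03 -0.87 -2.82] M [0.01 0.   0.04] 16.43
far: s,lat mm [1.3454e+02 8.0000e-02] F along,lat [0.87 0.07]
t: 16.68
eef_pos: [0.519, -0.1293, 0.1934]
tcp_rot: [[-0.204, -0.0, 0.979], [-0.979, -0.0, -0.204], [0.0, -1.0, 0.0]]
force: [0.4, -0.3, -1.3]
opening: 0.0173
rail lat,along mm [  -6.32 -186.47] z 0.1934 yaw -11.77 F lat/along/z [ 0.4  -0.24 -1.28] M [-0.01 -0.02  0.05] 16.68
far: s,lat mm [1.366e+02 1.300e-01] F along,lat [0.23 0.41]
```

```bash
python3 -m creep '[{"slide":[0,0,-0.0005],"turn":0},{"slide":[0,0,-0.0005],"turn":0},{"slide":[0,0,-0.0003],"turn":0},{"slide":[0,0,0],"turn":0}]';python3 st.py
python3 -m creep '[{"slide":[-0.0002,-0.001,0],"turn":0},{"slide":[-0.0002,-0.001,0],"turn":0},{"slide":[0,0,0],"turn":0}]';python3 st.py
python3 -m creep '[{"slide":[-0.0002,-0.001,0],"turn":0},{"slide":[-0.0002,-0.001,0],"turn":0},{"slide":[0,0,0],"turn":0}]';python3 st.py
```

```text
t: 17.02
eef_pos: [0.519, -0.129, 0.1919]
tcp_rot: [[-0.204, -0.0, 0.979], [-0.979, 0.0, -0.204], [0.0, -1.0, -0.0]]
force: [0.6, -0.2, -2.1]
opening: 0.0175
rail lat,along mm [  -6.39 -186.09] z 0.1919 yaw -11.75 F lat/along/z [ 0.6 -0.1 -2.1] M [ 0.04 -0.02 -0.01] 17.02
far: s,lat mm [1.3623e+02 4.0000e-02] F along,lat [0.07 0.61]
t: 17.27
eef_pos: [0.5186, -0.1314, 0.192]
tcp_rot: [[-0.204, -0.0, 0.979], [-0.979, -0.0, -0.204], [0.0, -1.0, 0.0]]
force: [0.4, 0.3, -2.6]
opening: 0.0172
rail lat,along mm [  -6.39 -188.55] z 0.192 yaw -11.77 F lat/along/z [ 0.33  0.38 -2.57] M [-0.03 -0.   -0.02] 17.27
far: s,lat mm [138.68   0.16] F along,lat [-0.4   0.31]
t: 17.52
eef_pos: [0.5182, -0.1333, 0.1921]
tcp_rot: [[-0.204, -0.0, 0.979], [-0.979, -0.0, -0.204], [0.0, -1.0, -0.0]]
force: [-1.0, 0.3, -1.7]
opening: 0.0168
rail lat,along mm [  -6.51 -190.55] z 0.1921 yaw -11.77 F lat/along/z [-1.06  0.15 -1.72] M [ 0.08 -0.04 -0.02] 17.52
far: s,lat mm [1.4069e+02 1.4000e-01] F along,lat [-0.1  -1.07]
```

```bash
for i in 1 ; do python3 -m creep '[{"slide":[-0.0002,-0.001,0],"turn":0},{"slide":[0,0,0],"turn":0}]'|head -1;python3 st.py;done
python3 -m creep '[{"slide":[-0.0002,-0.001,0],"turn":0},{"slide":[0,0,0],"turn":0}]'|head -1;python3 st.py
python3 -m creep '[{"slide":[-0.0001,-0.0006,0],"turn":0},{"slide":[0,0,0],"turn":0}]'|head -1;python3 st.py
python3 -m creep '[{"slide":[-0.0001,-0.0006,0],"turn":0},{"slide":[0,0,0],"turn":0}]'|head -1;python3 st.py
```

```text
t: 17.68
rail lat,along mm [  -6.54 -191.48] z 0.1921 yaw -11.77 F lat/along/z [-0.5   0.33 -1.76] M [ 0.08 -0.06 -0.05] 17.68
far: s,lat mm [141.61   0.15] F along,lat [-0.31 -0.52]
t: 17.85
rail lat,along mm [  -6.58 -192.48] z 0.192 yaw -11.76 F lat/along/z [-0.37  0.4  -1.88] M [ 0.05 -0.   -0.04] 17.85
far: s,lat mm [142.61   0.15] F along,lat [-0.38 -0.39]
t: 18.02
rail lat,along mm [  -6.58 -192.99] z 0.192 yaw -11.76 F lat/along/z [-0.8   0.47 -2.57] M [ 0.06 -0.05 -0.03] 18.02
far: s,lat mm [143.13   0.17] F along,lat [-0.43 -0.82]
t: 18.18
rail lat,along mm [  -6.6  -193.59] z 0.1921 yaw -11.76 F lat/along/z [ 0.46 -0.49 -1.93] M [ 0.06  0.04 -0.  ] 18.18
far: s,lat mm [143.73   0.19] F along,lat [0.47 0.49]
```

```bash
python3 -m creep '[{"slide":[-0.0001,-0.0006,0],"turn":0},{"slide":[0,0,0],"turn":0}]'|head -1;python3 st.py|tail -1
python3 -m creep '[{"slide":[-0.0001,-0.0006,0],"turn":0},{"slide":[0,0,0],"turn":0}]'|head -1;python3 st.py
```

```text
t: 18.35
far: s,lat mm [144.39   0.25] F along,lat [-0.4  0.1]
t: 18.52
rail lat,along mm [  -6.56 -194.48] z 0.192 yaw -11.75 F lat/along/z [-0.27  0.29 -2.7 ] M [ 0.21 -0.01 -0.05] 18.52
far: s,lat mm [144.61   0.27] F along,lat [-0.27 -0.29]
```

```bash
python3 -m creep '[{"slide":[-0.0001,-0.0006,0],"turn":0},{"slide":[0,0,0],"turn":0}]'|head -1;python3 st.py|tail -1
python3 -m creep '[{"slide":[-0.0001,-0.0006,0],"turn":0},{"slide":[0,0,0],"turn":0}]'|head -1;python3 st.py
```

```text
t: 18.68
far: s,lat mm [144.83   0.26] F along,lat [-1.8 -0.3]
t: 18.85
rail lat,along mm [  -6.55 -194.82] z 0.1921 yaw -11.72 F lat/along/z [-0.52  3.72 -0.93] M [ 0.94 -0.08 -0.02] 18.85
far: s,lat mm [144.95   0.3 ] F along,lat [-3.69 -0.69]
```

```bash
python3 -m creep '[{"slide":[0,0,-0.0003],"turn":0},{"slide":[0,0,0],"turn":0},{"slide":[0,0,0],"turn":0}]'|head -1;python3 st.py
python3 -m creep '[{"slide":[0,0,-0.0003],"turn":0},{"slide":[0,0,0],"turn":0},{"slide":[0,0,0],"turn":0}]'|head -1;python3 st.py
```

```text
t: 19.1
rail lat,along mm [  -6.47 -194.97] z 0.1919 yaw -11.72 F lat/along/z [ 0.64  5.99 -0.5 ] M [ 1.28 -0.07 -0.05] 19.1
far: s,lat mm [145.1    0.38] F along,lat [-6.02  0.35]
t: 19.35
rail lat,along mm [  -6.41 -194.98] z 0.1916 yaw -11.72 F lat/along/z [-0.05  5.09 -1.26] M [ 1.31 -0.07 -0.04] 19.35
far: s,lat mm [145.1    0.44] F along,lat [-5.08 -0.29]
```

```bash
python3 -m creep '[{"slide":[0.0001,0.0006,-0.0003],"turn":0},{"slide":[0,0,0],"turn":0},{"slide":[0,0,0],"turn":0}]'|head -1;python3 st.py
python3 -m creep '[{"slide":[0,0,-0.0003],"turn":0},{"slide":[0,0,0],"turn":0},{"slide":[0,0,0],"turn":0}]'|head -1;python3 st.py
```

```text
t: 19.6
rail lat,along mm [  -6.35 -194.85] z 0.1915 yaw -11.74 F lat/along/z [-0.57  5.5   2.13] M [ 1.28 -0.01  0.  ] 19.6
far: s,lat mm [144.98   0.5 ] F along,lat [-5.46 -0.83]
t: 19.85
rail lat,along mm [  -6.33 -194.86] z 0.1915 yaw -11.74 F lat/along/z [-0.86  4.89  3.09] M [ 1.27  0.1  -0.04] 19.85
far: s,lat mm [144.98   0.51] F along,lat [-4.84 -1.09]
```

```bash
python3 -m creep '[{"slide":[0.0001,0.0005,0.0002],"turn":0},{"slide":[0,0,0],"turn":0},{"slide":[0,0,0],"turn":0}]'|head -1;python3 st.py
```

```text
t: 20.1
rail lat,along mm [  -6.32 -194.83] z 0.1915 yaw -11.75 F lat/along/z [-2.11  5.17  3.78] M [1.13 0.23 0.  ] 20.1
far: s,lat mm [144.95   0.52] F along,lat [-5.06 -2.35]
```

```bash
python3 -m creep '[{"slide":[-0.0004,0.0003,0.0002],"turn":0},{"slide":[0,0,0],"turn":0},{"slide":[0,0,0],"turn":0},{"slide":[0,0,0],"turn":0}]'|head -1;python3 st.py
```

```text
t: 20.43
rail lat,along mm [  -6.44 -194.8 ] z 0.1915 yaw -11.76 F lat/along/z [0.3  3.08 1.98] M [ 0.87 -0.27  0.01] 20.43
far: s,lat mm [144.93   0.4 ] F along,lat [-3.09  0.15]
```

```bash
python3 -m creep '[{"slide":[0,0,0],"turn":0},{"slide":[0,0,0],"turn":0}]' - 20|head -1;python3 st.py
python3 -m creep '[{"slide":[0,0,0],"turn":0},{"slide":[0,0,0],"turn":0},{"slide":[0,0,0],"turn":0},{"slide":[0,0,0],"turn":0},{"slide":[0,0,0],"turn":0},{"slide":[0,0,0],"turn":0}]' -1;python3 st.py
```

```text
t: 20.6
rail lat,along mm [  -6.49 -194.78] z 0.1915 yaw -11.76 F lat/along/z [0.48 3.7  2.1 ] M [ 0.84 -0.4   0.02] 20.6
far: s,lat mm [144.91   0.36] F along,lat [-3.72  0.31]
t: 21.1
eef_pos: [0.5168, -0.1376, 0.1911]
tcp_rot: [[-0.204, -0.0, 0.979], [-0.979, -0.0, -0.204], [0.001, -1.0, -0.0]]
force: [0.3, -0.3, 0.1]
opening: 0.085
rail lat,along mm [  -7.16 -195.  ] z 0.1911 yaw -11.77 F lat/along/z [ 0.37 -0.27  0.06] M [ 0.05 -0.05 -0.01] 21.1
far: s,lat mm [145.16  -0.3 ] F along,lat [0.25 0.38]
```

Released and open. Raise slowly straight up, then look.

```bash
python3 -m creep '[{"slide":[0,0,0.003],"turn":0},{"slide":[0,0,0.008],"turn":0},{"slide":[0,0,0.01],"turn":0},{"slide":[0,0,0.01],"turn":0},{"slide":[0,0,0.01],"turn":0},{"slide":[0,0,0.012],"turn":0},{"slide":[0,0,0.015],"turn":0},{"slide":[0,0,0.015],"turn":0},{"slide":[0,0,0.01],"turn":0},{"slide":[0,0,0],"turn":0}]'
python3 - <<'E'
from h import *
d=get_image("wrist");cv2.imwrite("pics/w4.png",d["img"][:,:,::-1]);crop(d,215,370,120,260,5,"pics/w4z.png")
d=get_image("scene");crop(d,170,320,60,210,4,"pics/s4.png")
E
```

```text
t: 21.93
eef_pos: [0.5187, -0.1374, 0.2875]
tcp_rot: [[-0.204, 0.006, 0.979], [-0.979, -0.002, -0.204], [0.0, -1.0, 0.006]]
force: [1.0, 0.2, -0.1]
opening: 0.0854
```

View pics/w4z.png

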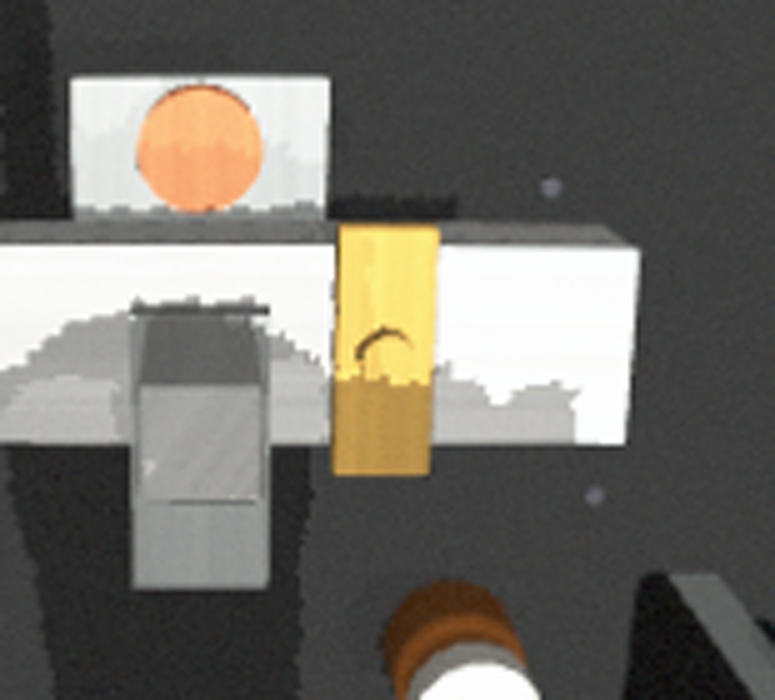

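View pics/s4.png

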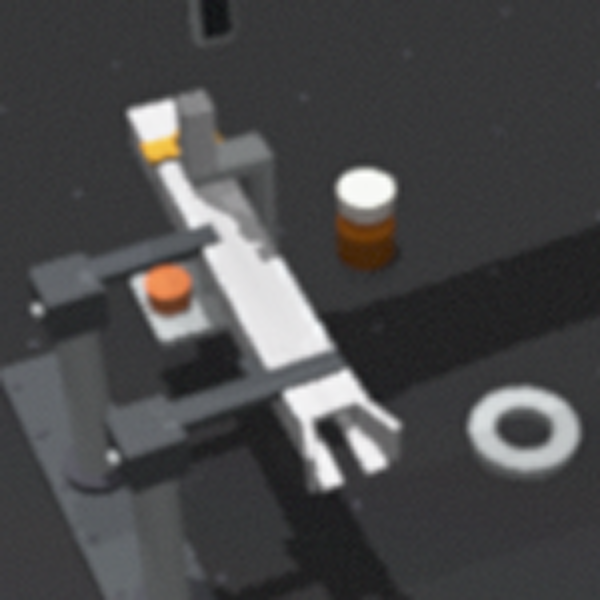

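```bash
cat > fin.py <<'E'
from h import *
d=get_image("wrist")
j=np.array([.5468,.0044]);f=np.array([-.2045,-.9789]);l=np.array([.9789,-.2045])
for n,U,V,z in [("post",139,384,.228),("post",268,384,.228),("post",266,502,.228),("post",140,500,.228),("bridge",132,588,.186),("bridge",268,588,.186),("plate",70,76,.086),("plate",330,76,.086),("sad",335,226,.177),("sad",439,226,.177),("sad",331,475,.177),("sad",431,475,.177)]:
    p=fz(d,(U+.5)/5-.5+215,(V+.5)/5-.5+120,z);e=p[:2]-j;print(n,np.round([e@f*1e3,e@l*1e3],1))
E
python3 fin.py
```

```text
post [136.4   7.7]
post [154.5   7.8]
post [154.5 -10. ]
post [136.4  -9.7]
bridge [132.9 -42.5]
bridge [157.2 -42.5]
plate [115.   39.8]
plate [174.9  39.9]
sad [168.2  21.1]
sad [186.3  21.3]
sad [168.6 -24.3]
sad [186.9 -24.4]
```

```bash
python3 -m creep '[{"slide":[0,0,0.01],"turn":0},{"slide":[0,0,0.01],"turn":0},{"slide":[0,0,0],"turn":0},{"slide":[0,0,0],"turn":0},{"slide":[0,0,0],"turn":0},{"slide":[0,0,0],"turn":0}]'
python3 - <<'E'
from h import *
d=get_image("scene");a=d["img"][:,:,::-1];crop(d,170,320,60,210,4,"pics/s5.png")
b=cv2.imread("pics/s4.png");c=cv2.imread("pics/s5.png")
print(cv2.absdiff(b,c)[300:600].mean(),cv2.absdiff(b,c)[90:360,120:290].max())
d=get_image("top");cv2.imwrite("pics/t5.png",d["img"][:,:,::-1])
E
```

```text
t: 22.58
eef_pos: [0.5168, -0.1372, 0.3039]
tcp_rot: [[-0.204, -0.001, 0.979], [-0.979, 0.0, -0.204], [0.0, -1.0, -0.001]]
force: [-0.3, -0.7, 0.6]
opening: 0.0852
1.3057851851851852 67
```

View pics/s5.png

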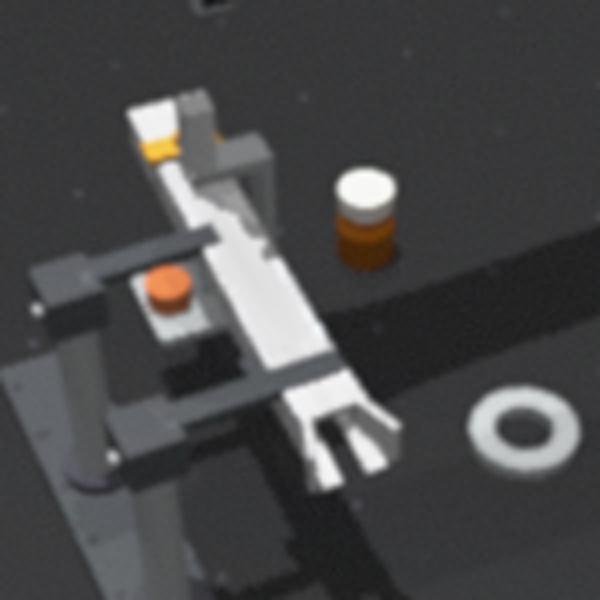

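The picture is unchanged from the one before: post at (195,130), puck at (168,287), and the jar and ring have not moved. The gripper is about 95 mm clear of the post.

```bash
python3 -c "
from bench import order
print(order.hand_in())"
```

```text
the job is handed in; nothing more can be done
None
```

The hanger is hanging in the rail, home against the stop and released, and the job was handed in at about 22.6 s of the 72 s allowed.

**What I did:** I gripped the post across its y faces and carried the head into the flare. I then followed the far length, which the cameras and the slide showed turned about 2.7° toward the robot. At the stop the hanger stalled 145 mm past the joint, within about 1 mm of where the saddle had predicted. I eased the push, lowered the hanger onto the ledges and let go.

**Forces:** There was no clear contact on the way in. The push on the stop peaked at about 6 N in the readings, and was about 3.7 N when I released. A sideways load of about 2 N built up at the end, and I relieved it before letting go.

**Last checks:**
- **Hanger position:** the wrist camera put the hanger at 145.0–145.5 mm past the joint, which matches the contact point. It was level and in line with the rail.
- **Settled:** two scene pictures about 0.6 s apart looked the same by eye. The pixel comparison was not clean: one spot around the hanger differed by up to 67 of 255. I put that down to the gripper moving, but did not trace it.
- **Other things on the bench:** the jar and ring had not moved. I did not look at the wrench again after the hanger entered the rail; the arm never went near it.
- **Pin:** its travel can't be seen directly. That it is fully in follows from the force rise and the hanger's distance to the saddle, 32.5 mm measured against 33 mm expected.

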